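Sweep the pulled parts off the repair mat into the scrap pan

TASK

The repair is done and three pulled parts, a finned heatsink, a black relay and a copper-wound ring choke, are still lying on the blue mat. Using just the fingers as a broom, sweep them across the mat into the open-fronted scrap pan at its far edge, until each lies well inside the pan, clear of its front edge. Keep the parts down on the surface, never picking one up, and leave the jar, the loupe, the screwdriver and everything else where it is.

Things in the scene. Friction and masses are not known exactly. Their poses are not given: they have to be found in the camera images.
- mat: Blue silicone repair mat, 280 (its x) x 440 (its y) x 4 mm thick, stuck flat on the bench. Origin: centre of its underside; its top is 4 mm above the bench. Its x axis points away from the robot, to the far long edge (x = +140 mm), where pan and compartment box stand side by side. Shallow moulded ribs only along the edge near the robot (x below -114 mm).
- pan: Scrap pan: steel dustpan fixed to the bench, 120 deep (its x) x 176 wide (y), axes parallel to the mat's, at either half of its far edge. Its front (x = -60 mm) is open and butts against the mat. Inside: y = -85 to +85 mm, back wall at x = +57 mm, floor 2 mm thick. Side walls 12 mm high at the front, 35 at the back; back wall 38. Origin: centre of its underside, on the bench.
- pan_mouth (a point): Middle of the pan's open front edge, on its floor (2 mm above the bench, so 2 mm below the mat's top: parts drop in over the mat's edge).
- sorter: Grey plastic compartment box holding good screws and parts, fixed, 120 (x) x 176 (y) x 32 mm high, walled on all four sides, 8 compartments; at the other half of the mat's far edge. Origin: centre of its underside. Not for the pulled parts.
- heatsink: Pulled part: aluminium heatsink, 40 (its x) x 30 (its y) x 20 mm high, 7 upright fins running along its x, 25 to 50 g, loose on the mat. Origin: centre of its underside.
- relay: Pulled part: black sealed relay, a block 32 (its x) x 27 (its y) x 20 mm high with five brass pins of 4 mm on its +x end, 20 to 42 g, loose on the mat. Origin: centre of its underside.
- choke: Pulled part: ring choke lying flat, copper wire wound on a ring core, 34 mm in diameter, 16 mm high, 28 to 56 g, loose on the mat. Origin: centre of its underside.
- flux_jar: Bystander: flux jar with steel lid, 38 mm in diameter, 40 mm high, standing loose on the mat. Origin: centre of its underside.
- loupe: Bystander: black eye loupe, 38 mm in greatest diameter, 36 mm high, standing loose on the mat. Origin: centre of its underside. The jar and the loupe stand one near the middle of the mat's far edge, in front of the gap between pan and compartment box, and one on the robot's side of the mat.
- screwdriver: Bystander: small screwdriver with orange handle, 150 mm long along its x, under 30 mm thick, lying on the robot's side of the mat, roughly along the mat's y. Origin: under the middle of its length.
- solder_spool: Bystander: spool of solder, 60 mm in diameter, 36 mm high, standing on the bench left of the mat. Origin: centre of its underside.
- brush: Bystander: small brush, 170 mm long along its x, lying on the bench left of the mat. Origin: under the middle of its length.
- tip_cleaner: Bystander: steel pot with brass wool, 72 mm in diameter, 50 mm high, on the bench right of the mat. Origin: centre of its underside.
- board: Bystander: the repaired circuit board, 110 x 75 mm, parts up to 32 mm high, lying on the bench right of the mat. Origin: centre of its underside.

How it is judged (in metres and radians):
At the end, for the whole second after the job is handed in: Heatsink, relay and choke all lie at rest in the scrap pan: each one's origin at least 26 mm behind the pan's front edge, between its walls and no higher than 26 mm above the bench (x of heatsink in the frame of pan between -0.034 and 0.057 m and y of heatsink in the frame of pan between -0.085 and 0.085 m and z of each of heatsink, relay, choke in the frame of pan below 0.026 m and linear speed of each of heatsink, relay, choke below 0.02 m/s and x of relay in the frame of pan between -0.034 and 0.057 m and y of relay in the frame of pan between -0.085 and 0.085 m and x of choke in the frame of pan between -0.034 and 0.057 m and y of choke in the frame of pan between -0.085 and 0.085 m); the robot touches nothing.
It fails at once if a pulled part is lifted more than 15 mm off the mat (height (world z) of any of heatsink, relay, choke above 0.019 m).
It fails at once if the flux jar, loupe or screwdriver on the mat is moved more than 15 mm, or the jar or loupe tipped (distance of any of flux_jar, loupe, screwdriver from where it was at the start of the episode above 0.015 m or angle between any of flux_jar, loupe's own z axis and vertical above 0.4 rad).
It fails at once if the solder spool, tip cleaner, brush or circuit board beside the mat is moved more than 15 mm (distance of any of solder_spool, tip_cleaner, brush, board from where it was at the start of the episode above 0.015 m).
It also fails if it takes over 72 s, if anything falls off the work surface, if the arm or the gripper's body presses on something with over 40 N, if the wrist force passes 120 N, or if a joint passes its speed limit or range.

ROBOT

A 6-joint arm with a two-finger parallel gripper is mounted at the origin on the work surface. World frame = base frame: x ahead of the robot, y to its left, z up, the work surface at z = 0. Lengths are in mm, angles in rad, forces in N, time in s.
With the tool pointing down it reaches from about 350 to 775 mm from the base axis. Payload 7.3 kg.
Tool frame: the origin (TCP) lies at the very end of the fingers, on their centre line; the grasp point (between the pads) lies 19 mm behind it (ctrl.tcp_to_grasp is the distance from the TCP to the grasp point, in mm); z points along the fingers, y is the line along which they close (so a half turn about z gives the same grasp; the last joint's range is limited). The gripper opens to 92 mm and grips with 3 to 60 N. Pads are 19 mm wide; open, the fingers measure 130 mm over their backs; the gripper's body (75 mm by 190 mm) begins 47 mm behind the grasp point.
Start: joints at [1.052, 0.342, 1.524, -0, 1.275, -0.146], TCP at [191.205, 488.964, 226.741] pointing down, gripper open.
Joint ranges: [-2.53, 2.53], [-0.77, 2.02], [0.04, 2.7], [-1, 4.14], [0.28, 2.66], [-3.11, 3.11]. Speed limits (rad/s): [2.57, 2.57, 3.14, 3.14, 3.14, 3.14].

INTERFACE

Orientations are given as [roll, pitch, yaw] about the fixed x, y, z axes, in that order (R = Rz(yaw) Ry(pitch) Rx(roll)).
In Python, from cell import ctrl gives the robot as it stands.
- The arm moves only by the tool move_arm, never from a script. Its argument "steps" is text: rows parted by semicolons, each of 5 numbers parted by spaces: the shift along the tool's x, y, z in mm, then the turn about the tool's z in degrees, then the opening in per cent of the stroke, from 0 (shut) to 100 (fully open). In form: x y z roll hand; .... A call has 1 to 12 rows; each row is the pose to reach, as a shift and turn from the pose commanded when the call began, along the tool's axes at that moment; what a row does not reach only later rows make up. A row lasts 1/8 s, in which the tool goes at most 62.5 mm and 10.7 degrees, less where a joint would pass 70% of its speed; a pose out of reach is approached as far as the arm can. A call with a gripper value outside its range is refused whole. The fingers move at their own pace and stop on an object; "squeeze" is the grip in N (left out, the last holds). Time passes only in rows, so rows that repeat a pose let the fingers close. It gives the time, the measured TCP pose, the force, the opening and the grip force at its end, in the units of the state.
- ctrl.get_state(): the state, without advancing time (a new reading comes with each control period).
- ctrl.capture(name): name is "scene" or "top" or "wrist"; returns the picture (384x512x3 uint8, blue, green, red); there is no depth.
- ctrl.calibration(name): a dict with "intrinsics" (3x3 intrinsics, pixels), "rvec" (rotation vector, rad) and "tvec" (3), from world to camera coordinates, as OpenCV has them. Camera axes: x right, y down, z forward; pixel columns grow to the right and rows downward; lengths in mm; the calibration is good to about 2 mm. A picture is of the moment at which its call begins: read the wrist's pose just before it. calibration takes no time and is no camera call; for the wrist camera it gives the pose at the moment of the call.
- ctrl.job_done(): hands the job in; it is judged then, once.
Trained networks look in the newest picture that a camera, given by its name, has taken for a name from the list of things; names that differ only in an ending like _2 or _b are one class to them, and where a whole thing is asked for, a point or a joint stands for the part that bears it (a point fixed in the world has none). Each returns a list of dicts, best first, with "score" (0 to 1); they miss things now and then, are a little off and sometimes report something else, mostly with a low value. They report only what shows in the picture. A call takes as long as a camera call.
- ctrl.masks_of(name, camera): "region" (384x512 bool, what is visible of it) and "location" ([row, column] in pixels, amid what is visible of it).
- ctrl.mark_of(name, camera): "location" ([row, column] in pixels: a listed point, or the origin of a listed thing).
The state is a dict: "clock": time; "q": joint angles; "qd": joint speeds; "joint_efforts": joint torques, N m; "ee_pos": TCP position; "tool_rot": TCP orientation; "ft_force": force on the tool from outside, world axes, zero at the start; "torque": the same for the moment, N m; "gripper_width": opening from 0.0 (shut) to 1.0 (fully open); "grasp_force": force on a finger pad.
Only numpy, scipy, OpenCV 4.12 (cv2) and the standard library are available. Lean on these libraries where they do the work, as an engineer would, in place of code of your own. Each camera call takes 0.05 s, during which the arm holds its last target. There are 200 camera calls.

## Working session

There is one attempt and no reset: what is moved stays moved. The work goes in short steps, Python scripts to look and compute and a tool call to move; the robot and the scene stay as the last step left them, time stands still between calls to the robot, and variables do not carry over. Pictures are saved under pics/ and viewed, at most 10 in all, crops included, and the job is handed in when it is done.

Besides the shell and the picture viewer there is one more tool, called after "Call:" by a JSON object that holds its "name" and its "arguments", one argument or row to a line. move_arm: Moves the arm, as the interface text tells. Its arguments: {"type":"object","properties":{"steps":{"type":"string"},"squeeze":{"type":"number"}},"required":["steps"]}

```bash
ls; mkdir -p pics; cat > h.py <<'E'
import numpy as np, cv2
from cell import ctrl
def w(cam,rc,z):
    c=ctrl.calibration(cam);K=np.array(c["intrinsics"],float);R=cv2.Rodrigues(np.array(c["rvec"],float))[0];t=np.array(c["tvec"],float).ravel()
    o=-R.T@t;d=R.T@np.linalg.inv(K)@[rc[1],rc[0],1]
    return o+d*(z-o[2])/d[2]
E
python3 - <<'E'
from h import *
s=ctrl.get_state();print(s)
a=ctrl.capture("top");cv2.imwrite("pics/top.png",a)
b=ctrl.capture("scene");cv2.imwrite("pics/scene.png",b)
for n,z in dict(mat=4,pan=0,pan_mouth=2,sorter=0,heatsink=4,relay=4,choke=4,flux_jar=4,loupe=4,screwdriver=4,solder_spool=0,brush=0,tip_cleaner=0,board=0).items():
  for cam in("top","scene"):
    m=ctrl.mark_of(n,cam)
    for k in m[:2]: print(n,cam,round(k["score"],2),np.round(k["location"]),np.round(w(cam,k["location"],z)[:2]))
E
```

```text
pics
{'clock': 0.0, 'q': array([ 1.05201502e+00,  3.42736268e-01,  1.52502345e+00,  1.84153135e-05,
        1.27541945e+00, -1.45995513e-01]), 'qd': array([ 0.00054016, -0.00118569,  0.00270289,  0.00208013, -0.00053435,
        0.00064099]), 'joint_efforts': array([ 4.14915803e-04, -4.31251752e+01, -2.44209212e+01,  7.19240773e-02,
        5.60950523e-02, -1.06978807e-04]), 'ee_pos': array([190.97411482, 488.58672158, 226.03570185]), 'tool_rot': array([-3.14002558e+00, -2.48224437e-04,  2.76880129e+00]), 'ft_force': array([-1.31397426, -0.1475664 , -1.31429685]), 'torque': array([-0.03038539,  0.03675791,  0.00773081]), 'grasp_force': 0.0, 'gripper_width': 0.999943332856107}
mat top 0.93 [212. 271.] [462. -26.]
mat scene 0.6 [202. 234.] [474. -44.]
pan top 0.57 [146. 224.] [655. 110.]
pan top 0.52 [154. 123.] [628. 400.]
pan scene 0.9 [204. 315.] [651.  99.]
pan_mouth top 0.97 [169. 227.] [585.  98.]
pan_mouth scene 0.65 [196. 301.] [597. 105.]
sorter top 0.68 [141. 304.] [ 671. -124.]
sorter scene 0.58 [247. 273.] [ 673. -123.]
heatsink top 0.54 [200. 270.] [498. -25.]
relay top 0.
[... 186 characters left out ...]
9.]
flux_jar top 0.43 [174. 271.] [572. -26.]
flux_jar top 0.19 [211. 274.] [464. -35.]
flux_jar scene 0.56 [216. 266.] [582. -36.]
loupe top 0.68 [246. 261.] [368.   1.]
loupe scene 0.66 [178. 220.] [360.  20.]
screwdriver top 0.53 [242. 311.] [ 379. -139.]
screwdriver scene 0.8 [204. 190.] [ 388. -132.]
solder_spool top 0.56 [153. 122.] [631. 404.]
solder_spool scene 0.83 [160. 361.] [627. 405.]
brush top 0.59 [223. 118.] [430. 404.]
brush scene 0.74 [143. 310.] [435. 391.]
tip_cleaner top 0.9 [148. 421.] [ 650. -461.]
tip_cleaner scene 0.66 [322. 170.] [ 655. -447.]
board top 0.84 [228. 400.] [ 420. -392.]
board scene 0.74 [212. 264.] [566. -24.]
board scene 0.56 [261. 122.] [ 433. -397.]
```

```bash
python3 - <<'E'
import cv2
a=cv2.imread("pics/top.png")[120:270,170:370]
cv2.imwrite("pics/topc.png",cv2.resize(a,None,fx=4,fy=4,interpolation=cv2.INTER_CUBIC))
E
```

```text
(no output)
```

View pics/topc.png

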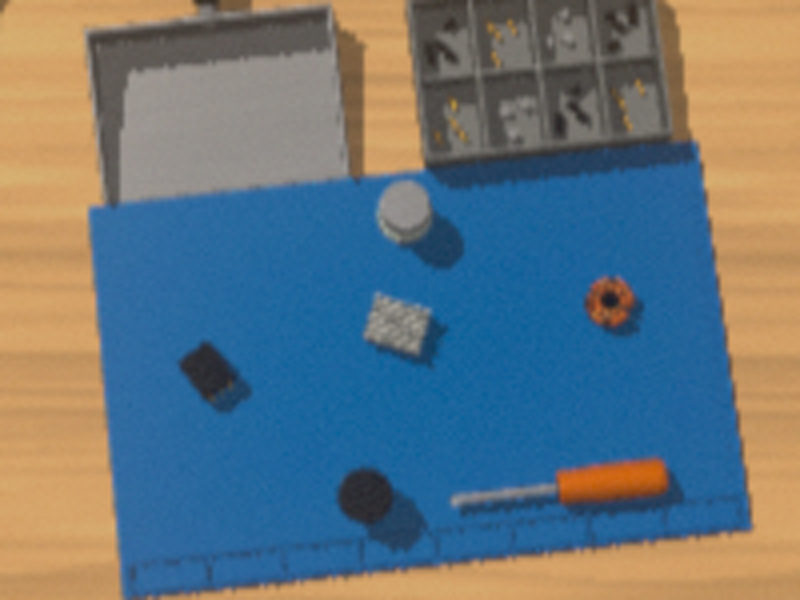

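View pics/scene.png

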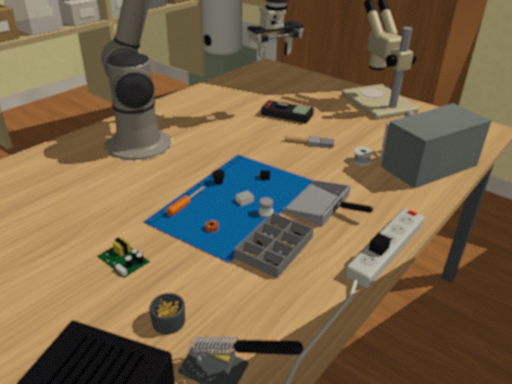

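Top crop (full pixel = crop/4 + offset): relay at about (row 213, col 222), heatsink (201, 270), choke (195, 322), jar (173, 271) at the middle of the far edge, loupe (244, 261). The pan is at the far left, and the screwdriver is near right.

```bash
cat >> h.py <<'E'
def cw(x,y,z): return w("top",(120+(y-1.5)/4,170+(x-1.5)/4),z)
E
python3 - <<'E'
from h import *
P=lambda n,x,y,z:print(n,np.round(cw(x,y,z)[:2]))
for p in [(90,208),(697,143),(750,528),(125,597)]:P("mat",*p,4)
P("panfrontL",115,205,2);P("panfrontR",350,180,2);P("panbackL",88,32,35);P("panbackR",331,8,35);P("wallfrontL",105,203,12);P("wallfrontR",358,178,12)
P("relay",205,368,24);P("relaymid",208,372,14);P("heatsink",398,323,14);P("choke",610,302,12);P("jar top",404,208,44);P("loupe top",365,493,40);P("sd tip",455,502,8);P("sd end",667,475,15)
for n,h in dict(heatsink=12,relay=12,choke=10,flux_jar=22,loupe=22).items():
  for m in ctrl.masks_of(n,"top")[:2]:
    r=m["region"].astype(np.uint8);print(n,round(m["score"],2),r.sum(),np.round(w("top",m["location"],4+h-2)[:2]),)
    pts=np.array([w("top",p,4+h)[:2] for p in np.argwhere(r)],np.float32);q=cv2.minAreaRect(pts);print("   ",np.round(q[0]),np.round(q[1]),round(q[2]))
E
```

```text
mat [577. 199.]
mat [ 627. -236.]
mat [ 352. -267.]
mat [303. 167.]
panfrontL [580. 181.]
panfrontR [599.  13.]
panbackL [698. 199.]
panbackR [717.  27.]
wallfrontL [579. 187.]
wallfrontR [598.   7.]
relay [460. 112.]
relaymid [459. 111.]
heatsink [494. -22.]
choke [ 510. -171.]
jar top [570. -25.]
loupe top [374.   0.]
sd tip [369. -62.]
sd end [ 388. -209.]
heatsink 0.75 144 [499. -22.]
    [494. -21.] [39. 30.] 74
heatsink 0.36 2641 [ 676. -121.]
    [ 679. -122.] [127. 179.] 7
relay 0.59 275 [ 384. -153.]
    [ 380. -135.] [ 24. 146.] 7
relay 0.42 125 [467. 110.]
    [459. 112.] [37. 29.] 34
choke 0.22 3018 [658. 123.]Traceback (most recent call last):
  File "<stdin>", line 9, in <module>
  File "h.py", line 4, in w
    c=ctrl.calibration(cam);K=np.array(c["intrinsics"],float);R=cv2.Rodrigues(np.array(c["rvec"],float))[0];t=np.array(c["tvec"],float).ravel()
ValueError: time passes only in moves, steps and waits
```

```bash
cat >> h.py <<'E'
M=np.array([589.5,97]);A=np.radians(6.6);X=np.array([np.cos(A),np.sin(A)]);Y=np.array([-X[1],X[0]])
def uv(p): d=np.asarray(p)[:2]-M; return np.round([d@X,d@Y],1)
def to(*ways):
    "(u,v,z,yaw rel. mat deg, mod 180) -> shifts from present pose"
    s=ctrl.get_state();p=s["ee_pos"];yaw=s["tool_rot"][2]
    print("now uv",uv(p),"z",p[2].round(1),"yaw_mat",np.degrees(yaw-A).round(1),"q6",s["q"][5].round(2),"t",s["clock"])
    tx=np.array([np.cos(yaw),np.sin(yaw)]);ty=np.array([tx[1],-tx[0]])
    for u,v,z,a in ways:
        d=M+u*X+v*Y-p[:2];t=-(a+np.degrees(A)-np.degrees(yaw));t=(t+90)%180-90
        print("  ->",(u,v,z,a),"xyz",np.round([d@tx,d@ty,p[2]-z],1),"turn",round(t,1))
E
python3 - <<'E'
from h import *
to((-175,29,120,0),(-175,29,8,0))
E
```

```text
now uv [-350.6  435.1] z 226.7 yaw_mat 152.0 q6 -0.15 t 1.65
  -> (-175, 29, 120, 0) xyz [-345.5 -276.4  106.7] turn -28.0
  -> (-175, 29, 8, 0) xyz [-345.5 -276.4  218.7] turn -28.0
```

Call:
{"name": "move_arm", "arguments": {
  "steps": "-50 -40 20 -5 20; -100 -80 35 -10 20; -150 -120 50 -15 20; -200 -160 65 -20 20; -250 -200 80 -25 20; -300 -240 95 -28 20; -345 -276 106 -28 20; -345 -276 106 -28 20; -345 -276 150 -28 20; -345 -276 190 -28 20; -345 -276 215 -28 20; -345 -276 215 -28 20"
}}

```text
clock: 3.15
ee_pos: [410.6, 106.8, 10.6]
tool_rot: [3.141, -0.004, -3.025]
ft_force: [0.5, -0.8, 0.3]
gripper_width: 0.202
grasp_force: 0.0
```

```bash
python3 - <<'E'
from h import *
to((-175,29,8,0),(50,29,8,0))
print(ctrl.get_state()["ft_force"])
cv2.imwrite("pics/w1.png",ctrl.capture("wrist"))
E
```

```text
now uv [-176.6   30.3] z 10.6 yaw_mat -179.9 q6 -1.61 t 3.15
  -> (-175, 29, 8, 0) xyz [-1.6 -1.3  2.6] turn 0.1
  -> (50, 29, 8, 0) xyz [-226.6   -1.6    2.6] turn 0.1
[ 0.52800957 -0.82641923  0.29790766]
```

View pics/w1.png

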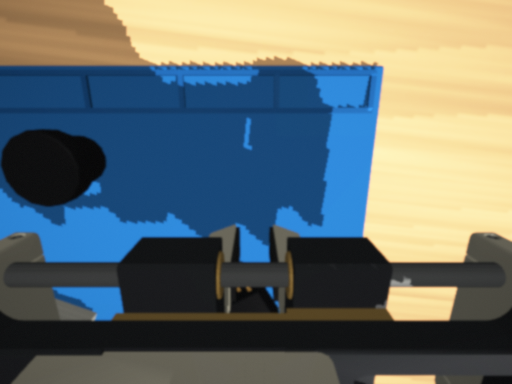

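The wrist camera looks back towards the robot. The fingers (cols 240–275, row 250) stand just behind the relay, and its pins show at (290, 245). I'll push forward.

Call:
{"name": "move_arm", "arguments": {
  "steps": "-15 0 2 0 20; -32 0 2 0 20; -50 0 2 0 20; -68 0 2 0 20; -86 0 2 0 20; -105 0 2 0 20; -124 0 2 0 20; -143 0 2 0 20; -162 0 2 0 20; -181 0 2 0 20; -198 0 2 0 20; -212 0 2 0 20"
}}

```text
clock: 4.7
ee_pos: [623.8, 131.5, 11.9]
tool_rot: [3.141, 0.003, -3.025]
ft_force: [-0.4, -0.2, 0.2]
gripper_width: 0.203
grasp_force: 0.1
```

```bash
python3 - <<'E'
from h import *
to((60,29,8,0))
a=ctrl.capture("top")
cv2.imwrite("pics/t2.png",cv2.resize(a[110:270,170:370],None,fx=3,fy=3,interpolation=cv2.INTER_CUBIC))
E
```

```text
now uv [38.1 30.3] z 11.9 yaw_mat -179.9 q6 -1.6 t 4.7
  -> (60, 29, 8, 0) xyz [-21.9  -1.4   3.9] turn 0.1
```

View pics/t2.png

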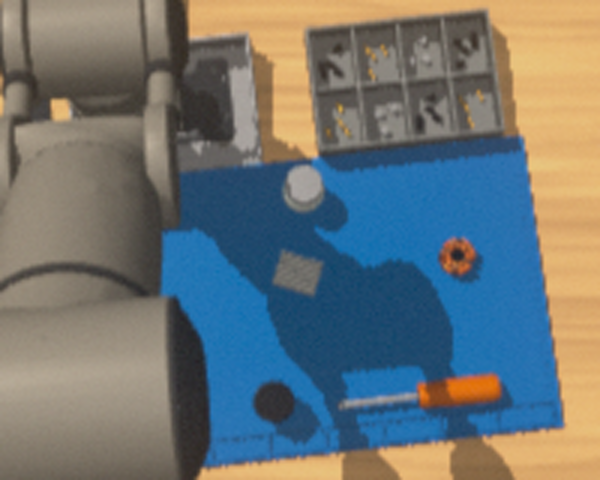

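Call:
{"name": "move_arm", "arguments": {
  "steps": "-14 0 3 0 20; -16 0 3 0 20; 8 0 0 0 20; 25 0 -40 10 20; 45 -25 -70 20 20; 70 -65 -72 30 20; 100 -105 -72 40 20; 130 -140 -72 50 20; 163 -176 -72 60 20; 163 -176 -72 70 20; 163 -176 -72 80 20; 163 -176 -72 90 20"
}}

```text
clock: 6.25
ee_pos: [480.5, -62.8, 82.6]
tool_rot: [3.141, 0.0, 1.681]
ft_force: [0.5, 0.9, -0.2]
gripper_width: 0.198
grasp_force: 0.0
```

```bash
cat >> h.py <<'E'
def rects(*cs):
    a=ctrl.capture("top");c=ctrl.calibration("top")
    for n,h in cs:
        for m in ctrl.masks_of(n,"top")[:2]:
            r=m["region"].astype(np.uint8)
            K=np.array(c["intrinsics"],float);R=cv2.Rodrigues(np.array(c["rvec"],float))[0];t=np.array(c["tvec"],float).ravel();o=-R.T@t
            rc=np.argwhere(r);d=np.c_[rc[:,1],rc[:,0],np.ones(len(rc))]@np.linalg.inv(K).T@R
            p=(o+d*((h-o[2])/d[:,2:]))[:,:2];q=cv2.minAreaRect((np.c_[(p-M)@X,(p-M)@Y]).astype(np.float32))
            print(n,round(m["score"],2),"uv",np.round(q[0]),np.round(q[1]),round(q[2]))
    return a
E
python3 - <<'E'
from h import *
to((-124,-146,8,67))
a=rects(("heatsink",18),("relay",16),("choke",14))
cv2.imwrite("pics/t3.png",cv2.resize(a[110:270,170:370],None,fx=3,fy=3,interpolation=cv2.INTER_CUBIC))
E
```

```text
now uv [-126.6 -146.2] z 82.6 yaw_mat 89.7 q6 -0.4 t 6.25
  -> (-124, -146, 8, 67) xyz [ 0.2  2.6 74.6] turn 22.7
heatsink 0.63 uv [-110. -101.] [31. 28.] 65
relay 0.64 uv [79. 37.] [38. 30.] 57
```

View pics/t3.png

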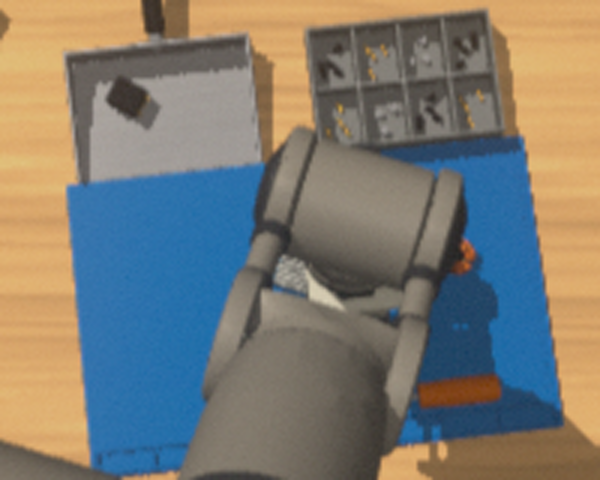

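The relay lies well inside the pan, at (row 98, col 128) of the crop. Next is the heatsink, sideways past the jar.

Call:
{"name": "move_arm", "arguments": {
  "steps": "0 2 40 10 20; 0 2 65 20 20; 0 2 74 23 20; 0 2 75 23 20; 10 6 75 23 20; 22 11 75 23 20; 34 16 75 23 20; 46 21 75 23 20; 57 26 75 23 20; 67 31 75 23 20; 77 35 75 23 20; 84 37 75 23 20"
}}

```text
clock: 7.95
ee_pos: [508.2, 25.5, 6.7]
tool_rot: [3.142, -0.0, 1.286]
ft_force: [-0.2, -0.7, 0.6]
gripper_width: 0.198
grasp_force: 0.2
```

```bash
python3 - <<'E'
from h import *
to((-124,-35,8,0))
rects(("heatsink",18),("flux_jar",40))
E
```

```text
now uv [-89.  -61.7] z 6.7 yaw_mat 67.1 q6 0.18 t 7.95
  -> (-124, -35, 8, 0) xyz [ 10.9 -42.7  -1.3] turn 67.1
flux_jar 0.7 uv [-218. -455.] [ 71. 107.] 81
```

Call:
{"name": "move_arm", "arguments": {
  "steps": "-12 0 0 0 20; -18 0 -30 0 20; -18 0 -70 10 20; -5 -20 -75 20 20; 11 -43 -75 30 20; 11 -43 -75 40 20; 11 -43 -75 50 20; 11 -43 -75 60 20; 11 -43 -75 67 20; 11 -43 -75 67 20"
}}

```text
clock: 9.35
ee_pos: [469.7, 46.6, 81.7]
tool_rot: [3.142, 0.0, 0.116]
ft_force: [-0.5, 0.3, 0.3]
gripper_width: 0.2
grasp_force: 0.0
```

```bash
python3 - <<'E'
from h import *
to((-124,-35,8,0))
a=rects(("heatsink",18),("flux_jar",40))
b=ctrl.capture("scene")
cv2.imwrite("pics/t4.png",np.hstack([cv2.resize(a[110:270,170:370],(400,320)),cv2.resize(b[140:280,140:360],(400,320))]))
E
```

```text
now uv [-124.8  -36.3] z 81.7 yaw_mat 0.0 q6 1.39 t 9.35
  -> (-124, -35, 8, 0) xyz [ 0.8 -1.3 73.7] turn 0.0
```

View pics/t4.png

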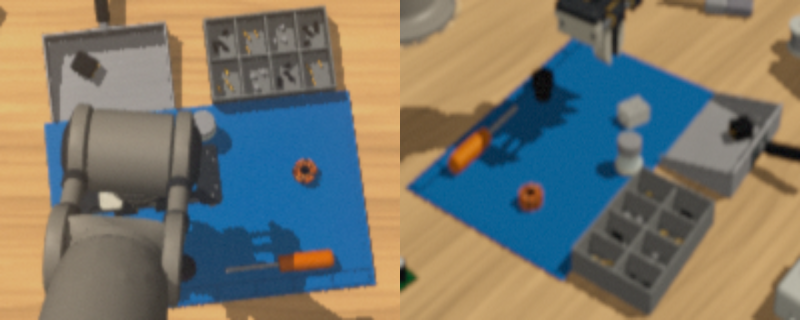

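The right half of the picture (scene camera) shows the heatsink free of the jar, at about full pixel (row 188, col 268).

```bash
python3 - <<'E'
from h import *
print(uv(w("scene",(188.5,268),15)))
print([(round(m["score"],2),uv(w("scene",m["location"],15))) for m in ctrl.masks_of("heatsink","scene")[:2]])
E
```

```text
[-79.2 -30.5]
[(0.7, array([ 65.2, 309. ])), (0.69, array([-84.3, -20.6]))]
```

Call:
{"name": "move_arm", "arguments": {
  "steps": "-3 -2 40 0 20; -3 -2 70 0 20; -2 -2 74 0 20; 14 -2 75 0 20; 32 -2 75 0 20; 51 -2 75 0 20; 70 -2 75 0 20; 90 -2 75 0 20; 110 -2 75 0 20; 130 -2 75 0 20; 150 -2 75 0 20; 170 -2 75 0 20"
}}

```text
clock: 11.1
ee_pos: [639.8, 69.3, 8.2]
tool_rot: [3.141, -0.001, 0.117]
ft_force: [-0.5, 0.8, 0.4]
gripper_width: 0.202
grasp_force: 0.1
```

```bash
python3 - <<'E'
from h import *
to((52,-35,8,0),(-110,-295,8,90))
E
```

```text
now uv [ 46.7 -33.3] z 8.2 yaw_mat 0.1 q6 1.44 t 11.1
  -> (52, -35, 8, 0) xyz [5.3 1.7 0.2] turn 0.1
  -> (-110, -295, 8, 90) xyz [-1.571e+02  2.614e+02  2.000e-01] turn -89.9
```

Call:
{"name": "move_arm", "arguments": {
  "steps": "5 0 0 0 20; -10 0 0 0 20; -25 0 -40 -10 20; -40 20 -80 -20 20; -65 60 -82 -30 20; -90 105 -82 -40 20; -115 150 -82 -50 20; -140 200 -82 -60 20; -157 245 -82 -70 20; -157 266 -82 -80 20; -157 266 -82 -90 20; -157 266 -82 -90 20"
}}

```text
clock: 12.6
ee_pos: [512.9, -213.3, 89.2]
tool_rot: [3.141, -0.0, 1.685]
ft_force: [0.5, 0.0, 1.7]
gripper_width: 0.202
grasp_force: 0.0
```

```bash
python3 - <<'E'
from h import *
to((-110,-300,8,90))
a=rects(("heatsink",18),("relay",16),("choke",12))
b=ctrl.capture("scene")
print([(round(m["score"],2),uv(w("scene",m["location"],12))) for m in ctrl.masks_of("choke","scene")[:2]])
cv2.imwrite("pics/t5.png",np.hstack([cv2.resize(a[110:270,170:370],(400,320)),cv2.resize(b[140:280,140:360],(400,320))]))
E
```

```text
now uv [-111.8 -299.5] z 89.2 yaw_mat 89.9 q6 -0.65 t 12.6
  -> (-110, -300, 8, 90) xyz [-0.5  1.8 81.2] turn -0.1
heatsink 0.74 uv [ 78. -24.] [40. 41.] 84
relay 0.73 uv [ 75. 303.] [67. 54.] 39
relay 0.63 uv [79. 37.] [38. 33.] 57
choke 0.49 uv [   5. -553.] [68. 84.] 38
choke 0.31 uv [-216. -461.] [ 75. 110.] 81
[(0.58, array([  -3.1, -545.4]))]
```

View pics/t5.png

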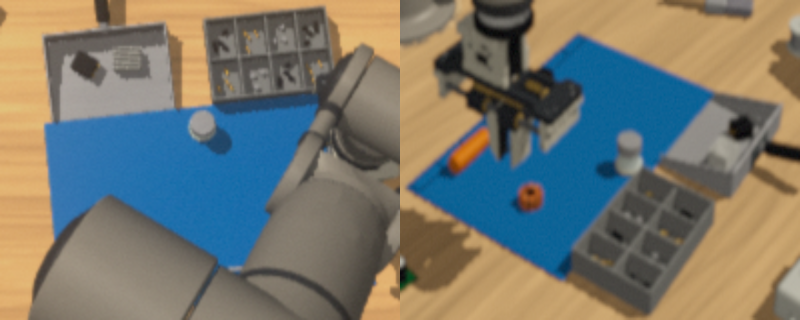

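Heatsink (61, 127) and relay (66, 87) are both inside the pan in the left half. The choke is still at its start, at (196, 530) in the right half. Now I'll sweep the choke sideways.

Call:
{"name": "move_arm", "arguments": {
  "steps": "0 2 40 0 20; 0 2 70 0 20; 0 2 80 0 20; 0 2 81 0 20; 12 2 82 0 20; 28 2 82 0 20; 46 2 82 0 20; 64 2 82 0 20; 82 2 82 0 20; 100 2 82 0 20; 118 2 82 0 20; 136 2 82 0 20"
}}

```text
clock: 14.4
ee_pos: [499.4, -76.7, 6.7]
tool_rot: [-3.142, -0.0, 1.687]
ft_force: [0.5, -0.3, 0.5]
gripper_width: 0.201
grasp_force: 0.2
```

```bash
python3 - <<'E'
from h import *
to((-110,-29,8,90))
b=ctrl.capture("wrist")
cv2.imwrite("pics/w6.png",b)
E
```

```text
now uv [-109.5 -162.2] z 6.7 yaw_mat 90.0 q6 -0.42 t 14.4
  -> (-110, -29, 8, 90) xyz [133.2  -0.4  -1.3] turn 0.0
```

View pics/w6.png

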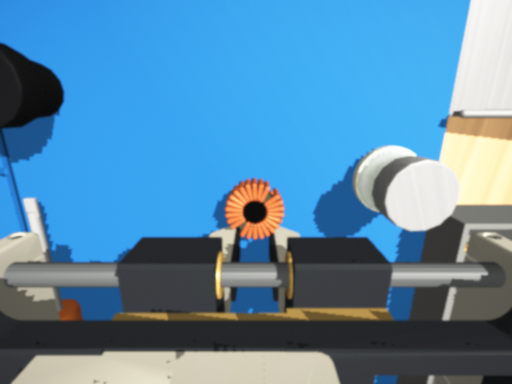

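The choke (210, 255) is nestled between the fingers, with the jar (185, 405) well clear. I'll carry on.

Call:
{"name": "move_arm", "arguments": {
  "steps": "14 0 0 0 20; 30 0 -1 0 20; 46 0 -1 0 20; 62 0 -1 0 20; 78 0 -1 0 20; 94 0 -1 0 20; 110 0 -1 0 20; 124 0 -1 0 20; 133 0 -1 0 20; 133 0 -1 0 20; 122 0 -5 0 20; 112 0 -45 0 20"
}}

```text
clock: 15.95
ee_pos: [485.1, 32.2, 50.5]
tool_rot: [-3.136, -0.001, 1.686]
ft_force: [-0.5, 0.8, -0.3]
gripper_width: 0.203
grasp_force: 0.0
```

```bash
python3 - <<'E'
from h import *
b=ctrl.capture("wrist")
ms=ctrl.masks_of("choke","wrist")[:2]
print([(round(m["score"],2),m["location"],uv(w("wrist",m["location"],14))) for m in ms])
to((-152,-5,80,0))
E
```

```text
[(0.82, [156.2, 257.4], array([-105.7,   -6.8]))]
now uv [-107.   -53.7] z 55.0 yaw_mat 89.9 q6 -0.21 t 16.05
  -> (-152, -5, 80, 0) xyz [ 48.7 -45.1 -25. ] turn 89.9
```

Call:
{"name": "move_arm", "arguments": {
  "steps": "0 0 -28 10 20; 10 -15 -28 20 20; 30 -30 -28 30 20; 48 -44 -28 40 20; 48 -44 -28 50 20; 48 -44 -28 60 20; 48 -44 -28 70 20; 48 -44 -28 80 20; 48 -44 -28 90 20; 48 -44 10 90 20; 48 -44 40 90 20; 48 -44 47 90 20"
}}

```text
clock: 17.55
ee_pos: [435.9, 75.2, 3.8]
tool_rot: [-3.141, 0.004, 0.115]
ft_force: [-16.9, -2.5, 68.4]
gripper_width: 0.199
grasp_force: 34.6
```

```bash
python3 - <<'E'
from h import *
b=ctrl.capture("wrist")
ms=ctrl.masks_of("choke","wrist")[:2]
print([(round(m["score"],2),m["location"],uv(w("wrist",m["location"],14))) for m in ms])
to((20,-6,8,0))
E
```

```text
[(0.94, [172.3, 256.2], array([-109.2,   -5.3]))]
now uv [-154.   -4.] z 4.9 yaw_mat 0.0 q6 1.45 t 17.65
  -> (20, -6, 8, 0) xyz [174.    2.   -3.1] turn 0.0
```

Fingertips touch the mat, so I'll lift a few mm before pushing.

Call:
{"name": "move_arm", "arguments": {
  "steps": "0 1 -5 0 20; 0 1 -6 0 20; 0 1 -6 0 20"
}}

```text
clock: 18.02
ee_pos: [437.9, 74.9, 11.2]
tool_rot: [3.142, -0.001, 0.116]
ft_force: [-0.6, -0.2, -0.7]
gripper_width: 0.2
grasp_force: 0.0
```

```bash
python3 - <<'E'
from h import *
to((20,-6,8,0))
print(ctrl.get_state()["ft_force"])
E
```

```text
now uv [-153.2   -4.6] z 11.2 yaw_mat 0.0 q6 1.45 t 18.025
  -> (20, -6, 8, 0) xyz [173.2   1.5   3.2] turn 0.0
[-0.63534443 -0.17629116 -0.7227823 ]
```

Call:
{"name": "move_arm", "arguments": {
  "steps": "12 1 2 0 20; 26 1 2 0 20; 42 1 2 0 20; 58 1 2 0 20; 74 1 2 0 20; 90 1 2 0 20; 106 1 2 0 20; 122 1 2 0 20; 138 1 2 0 20; 152 1 2 0 20; 164 1 2 0 20; 174 1 2 0 20"
}}

```text
clock: 19.52
ee_pos: [611.2, 94.2, 8.4]
tool_rot: [-3.141, 0.0, 0.116]
ft_force: [0.1, -0.1, 0.6]
gripper_width: 0.201
grasp_force: 0.1
```

Call:
{"name": "move_arm", "arguments": {
  "steps": "5 0 0 0 20; 5 0 0 0 20; -15 0 0 0 20; -30 0 -40 0 20; -60 0 -90 0 20; -110 0 -120 0 20; -150 -50 -130 0 20; -150 -100 -130 0 20; -150 -150 -130 0 20; -150 -200 -130 0 20; -150 -250 -130 0 20; -150 -250 -130 0 20"
}}

```text
clock: 21.02
ee_pos: [431.4, 327.6, 138.7]
tool_rot: [-3.141, -0.0, 0.12]
ft_force: [-0.1, -0.5, -0.2]
gripper_width: 0.198
grasp_force: 0.0
```

```bash
python3 - <<'E'
from h import *
to()
a=rects(("heatsink",16),("relay",16),("choke",12))
cv2.imwrite("pics/t7.png",cv2.resize(a[100:270,150:370],None,fx=3.5,fy=3.5,interpolation=cv2.INTER_CUBIC))
E
```

```text
now uv [-130.5  247.3] z 138.7 yaw_mat 0.3 q6 1.96 t 21.025
heatsink 0.47 uv [ 82. -25.] [37. 36.] 84
heatsink 0.28 uv [ -30. -120.] [36. 37.] 39
relay 0.44 uv [77. 37.] [35. 27.] 57
choke 0.62 uv [52. -4.] [23. 29.] 84
```

View pics/t7.png

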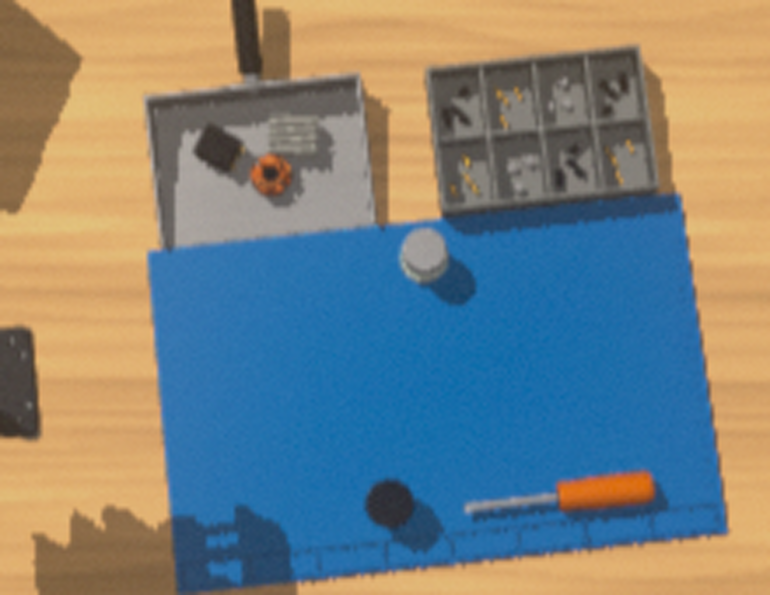

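All three parts lie in the pan: relay (148, 218), heatsink (135, 293) and choke (175, 271). Each is well behind the front edge, and the bystanders haven't moved.

```bash
python3 -c "
from cell import ctrl
print(ctrl.job_done())"
```

```text
the job is handed in; nothing more can be done
None
```

The heatsink, relay and choke are swept into the scrap pan, each about 50 to 80 mm behind its front edge by the last camera check with no bystander visibly moved, and the job was handed in after about 21 s of the 72 s; no verdict was returned.

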